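Bend-proof a glued blank: stand it in the slotted anvils and hold the proof load

ROBOT

A 7-joint arm with a two-finger parallel gripper is mounted at the origin on a cart in front of the work surface, level with it; the furniture and walls round the work are solid. World frame = base frame: x ahead of the robot, y to its left, z up, the work surface at z = 0. Lengths are in m, angles in degrees, forces in N, time in s.
With the tool pointing down it reaches from about 0.425 to 0.875 m from the base axis. Payload 4.7 kg.
Tool frame: the origin (TCP) lies at the very end of the fingers, on their centre line; the grasp point (between the pads) lies 19 mm behind it; z points along the fingers, y is the line along which they close (so a half turn about z gives the same grasp; the last joint's range is limited). The gripper opens to 87 mm and grips with 3 to 60 N. Pads are 19 mm wide; open, the fingers measure 117 mm over their backs; the gripper's body (75 mm by 190 mm) begins 51 mm behind the grasp point.
Start: joints at [69.849, 18.392, -4.016, 83.108, 1.295, 78.541, -3.26], TCP at [0.232, -0.607, 0.223] pointing down, gripper open.
Joint ranges: [-163.93, 163.93], [-17.29, 119.83], [-79.2, 71.16], [3.27, 140.29], [-89.18, 269.18], [5.43, 117.66], [-154.24, 154.24]. Speed limits (degrees/s): [147.25, 147.25, 180, 180, 180, 180, 180].

INTERFACE

Orientations are given as [roll, pitch, yaw] about the fixed x, y, z axes, in that order (R = Rz(yaw) Ry(pitch) Rx(roll)).
In Python, from cell import get_obs, eyes, env gives the robot as it stands.
- The arm moves only by the tool servo_tool, never from a script. Its argument "series" is a list that holds one entry, the list of rows, each a list of 7 numbers: the shift along the tool's x, y, z in units of 300 mm (1.0 is 300 mm), then the turn, a rotation vector about the tool's x, y, z in units of pi rad (1.0 is pi rad), then the opening, from 0 (shut) to 1 (fully open). In form: [[[tx, ty, tz, wx, wy, wz, gripper], ...]]. A call has 1 to 12 rows; each row is the pose to reach, as a shift and turn from the pose commanded when the call began, along the tool's axes at that moment, turning the shorter way round; what a row does not reach only later rows make up. A row lasts 1/12 s, in which the tool goes at most 41.7 mm and 7.16 degrees, less where a joint would pass 70% of its speed; a pose out of reach is approached as far as the arm can. A call with a number of a shift or a turn outside -1 to 1 is refused whole. A call with a gripper value outside its range is refused whole. The fingers move at their own pace and stop on an object; "grip_force" is the grip in N (left out, the last holds). Time passes only in rows, so rows that repeat a pose let the fingers close. It gives the time, the measured TCP pose, the force, the opening and the grip force at its end, in the units of the state.
- get_obs(): the state, without advancing time (a new reading comes with each control period).
- eyes.read_camera(name): name is "side" or "top"; returns a dict with "frame" (420x560x3 uint8, red, green, blue), "depth" (420x560 float32, m along the optical axis (not along the pixel's ray), 0 where there is no reading), "fx", "fy", "cx", "cy" (pixels), "origin" and "rotation" of the camera in the world. Camera axes: x right, y down, z forward; pixel columns grow to the right and rows downward; lengths in m; the calibration is good to about 2 mm. A picture is of the moment at which its call begins.
- env.sign_off(): hands the job in; it is judged then, once.
The state is a dict: "time_s": time; "qpos": joint angles; "joint_velocities": joint speeds; "effort": joint torques, N m; "tool_pos": TCP position; "tool_rot": TCP orientation; "force": force on the tool from outside, world axes, zero at the start; "wrist_torque": the same for the moment, N m; "grip_width": finger opening in m; "grasp_force": force on a finger pad.
Only numpy, scipy, OpenCV 4.12 (cv2) and the standard library are available. Lean on these libraries where they do the work, as an engineer would, in place of code of your own. Each camera call takes 0.05 s, during which the arm holds its last target. There are 200 camera calls.

TASK

Give the glued board blank (striped, layered edges) its bend proof: take it from the wooden rack and stand it on edge, fully down, in the slots of the proof rig's two steel anvils and let go of it, then draw the rig's black T-handle straight out against its spring until the pointer stands in the red band, never pulling beyond the band. Keep hold of the handle and finish while still holding the load there; leave the beech spacer, calipers, tape roll and weight where they are.

Things in the scene. Friction and masses are not known exactly. Their poses are not given: they have to be found in the camera images.
- test_blank: Glued blank: reddish-brown board, layered stripes on its edges, 34 (x) x 72 (y) x 13 mm (z), 30 g; origin at the centre of one broad face, the other is at z = +13 mm. It starts on edge in an outer groove of the wooden rack: y level along the groove, x straight down, z along the rack's x; top edge 44 mm above the table. Pinch its broad faces near the top at mid length.
- blank_mid (a point): Centre of the blank's volume, 17 mm below its top edge when it stands on edge. Axes as test_blank.
- waiting_rack: Fixed pale wooden rack, 160 (x) x 90 (y) x 22 mm, origin under its centre. Three grooves run along its y at x = -50, 0 and +50 mm, 20.5 mm wide, 12 mm deep (groove floor 10 mm above the table). The middle one is empty.
- proof_rig: Fixed bend-proof rig on a grey base plate 170 x 150 x 12 mm (x from -63 to +107 mm). Origin at table height on its middle line; its x points away from the handle, which is pulled along -x, roughly towards the robot. Two slotted steel anvil posts stand at x = 50 mm, y = +-26 to +-46 mm, their slots open upwards and towards each other; the blank's two ends drop into these.
- slot_seat (a point): Midway between the slots, at the height of their ledges (rig x 50, y 0, z 30 mm); axes as the rig. The blank seats with its length along y, broad faces to +-x, lower edge on the ledges, centre 17 mm above this point. Slots: 16.4 mm wide, 81 mm between end cheeks, flared lips up to 71 mm above the table add 4 mm lead-in all round. The 52 mm between the posts is free for fingers above z = 46 mm.
- loading_cage: Sliding steel frame of the rig; origin and axes as the rig at rest. Crossheads (136 mm wide, top 46 mm high) before and behind the posts; spring barrel at the front. Its nose rests 13.5 mm behind the slots' centre line. Pulled by the handle it slides first (about 9 mm, 1 N) until the nose presses the blank on the slots' front walls (with no blank: 14 mm). Then the spring stretches.
- pull_handle (a joint): How far the T-handle is drawn out of the spring barrel, relative to the cage (m): 0 at rest, 0.044 at its stop. Spring force = 3.5 N + 350 N/m x this value (14 N in mid band). The pointer is in the red band from 0.026 to 0.034. It springs back when let go. With the blank seated the whole handle travel from rest to mid band is about 39 mm.
- handle_grip (a point): Centre of the black T-bar: round, 16 mm diameter, 90 mm long along the rig's y, axis 74 mm above the table, at rig x = -95 mm at rest, on a cranked steel stem that comes up from below; moves with the handle. Free before, behind and above it; fingertips must stay higher than 56 mm above the table behind it (scale plate). Take it from above, one finger before and one behind the bar.
- pointer (a point): Top of the black pointer on the barrel's white scale plate, 57 mm above the table, at rig x = -4 mm at rest; moves with the handle.
- proof_mark (a point): Middle of the red band (8 mm wide along rig x) on the barrel's white scale plate, 30 mm to the rig's -x of the resting pointer, same height; moves with the cage.
- beech_spacer: Bystander: shorter, thicker wood-grained block 30 x 60 x 18 mm on edge in the other outer groove of the rack. Leave it there.
- calipers: Bystander: steel calipers lying flat at the left, 70 x 220 x 8 mm. Origin under the middle.
- tape_ring: Bystander: roll of brown tape, 96 mm across, 48 mm high, at the left. Origin under the middle.
- steel_weight: Bystander: pale taped weight, 44 x 118 x 30 mm, at the back. Origin under the middle.

How it is judged (in metres and radians):
On the way, in this order (a step that is already met when the one before it is completed fails the run):
1. the blank stands on edge, fully down in both slots of the anvils, let go, with the handle not yet drawn (x of blank_mid in the frame of slot_seat between -0.004 and 0.004 m and y of blank_mid in the frame of slot_seat between -0.008 and 0.008 m and z of blank_mid in the frame of slot_seat between 0.014 and 0.02 m and angle between the z axis of test_blank and the x axis of proof_rig, either way round below 0.12 rad and angle between the x axis of test_blank and the z axis of proof_rig, either way round below 0.12 rad and contact force between the arm and test_blank below 0.3 N and value of joint pull_handle below 0.004 m and linear speed of test_blank below 0.02 m/s), for 0.2 s.
2. the handle is drawn out until the pointer stands in the red band, the cage pressing on the blank (x of blank_mid in the frame of slot_seat between -0.004 and 0.004 m and y of blank_mid in the frame of slot_seat between -0.008 and 0.008 m and z of blank_mid in the frame of slot_seat between 0.014 and 0.02 m and angle between the z axis of test_blank and the x axis of proof_rig, either way round below 0.12 rad and angle between the x axis of test_blank and the z axis of proof_rig, either way round below 0.12 rad and value of joint pull_handle between 0.026 and 0.034 m and contact force between loading_cage and test_blank above 9 N and contact force between the fingers and loading_cage above 5 N and contact force between the arm and test_blank below 0.5 N), for 0.3 s.
At the end, for the whole second after the job is handed in: Blank on edge in both slots (within 4 mm in x, 8 mm in y, 3 mm in height, 0.12 rad of its seat), not touched by the arm; cage presses on it with over 9 N; fingers hold the T-handle (over 5 N) with the pointer in the red band (drawn 0.030 +- 0.004 m) (all of step 2); the arm keeps its last pose, push and grip.
It fails at once if the pointer is pulled more than 4 mm beyond the red band (value of joint pull_handle above 0.038 m).
It fails at once if the beech spacer disturbed (moved more than 20 mm) (distance of beech_spacer from where it was at the start of the episode above 0.02 m).
It fails at once if the calipers disturbed (moved more than 20 mm) (distance of calipers from where it was at the start of the episode above 0.02 m).
It fails at once if the tape roll disturbed (moved more than 20 mm) (distance of tape_ring from where it was at the start of the episode above 0.02 m).
It fails at once if the weight disturbed (moved more than 20 mm) (distance of steel_weight from where it was at the start of the episode above 0.02 m).
It also fails if it takes over 45 s, if anything falls off the work surface, if the arm or the gripper's body presses on something with over 40 N, if the wrist force passes 120 N, or if a joint passes its speed limit or range.

## Working session

There is one attempt and no reset: what is moved stays moved. The work goes in short steps, Python scripts to look and compute and a tool call to move; the robot and the scene stay as the last step left them, time stands still between calls to the robot, and variables do not carry over. Pictures are saved under pics/ and viewed, at most 10 in all, crops included, and the job is handed in when it is done.

Besides the shell and the picture viewer there is one more tool, called as name(argument=value, ...), one argument or row to a line, values as JSON. servo_tool: Moves the arm, as the interface text tells. Shifts and turns lie within -1 to 1; 1 stands for 300 mm of shift or pi rad of turn. Its arguments: {"type":"object","properties":{"series":{"type":"array"},"grip_force":{"type":"number"}},"required":["series"]}

```bash
mkdir -p pics; ls; cat > h.py <<'E'
import numpy as np,cv2
from cell import get_obs,eyes,env
def cam(n):
    c=eyes.read_camera(n); np.savez('last_'+n,**c); return c
def load(n): return np.load('last_'+n+'.npz')
def world(c,u,v,d=None):
    d=c['depth'][int(round(v)),int(round(u))] if d is None else d
    p=np.array([(u-c['cx'])/c['fx']*d,(v-c['cy'])/c['fy']*d,d])
    return np.array(c['origin'])+np.array(c['rotation'])@p
def atz(c,u,v,z):
    r=np.array(c['rotation'])@np.array([(u-c['cx'])/c['fx'],(v-c['cy'])/c['fy'],1]);o=np.array(c['origin'])
    return o+r*(z-o[2])/r[2]
def proj(c,P):
    p=np.array(c['rotation']).T@(np.array(P)-np.array(c['origin'])); return c['fx']*p[0]/p[2]+c['cx'],c['fy']*p[1]/p[2]+c['cy']
def save(img,name,s=1): cv2.imwrite('pics/'+name,cv2.resize(img[...,::-1],None,fx=s,fy=s,interpolation=cv2.INTER_CUBIC))
E
python3 - <<'E'
from h import *
for n in('top','side'):
    c=cam(n); save(c['frame'],n+'1.png',1.4); print(n,c['fx'],c['origin'],c['rotation'])
print(get_obs())
E
```

```text
pics
top 435.27334324779605 [0.37803337 0.02894794 1.13654289] [-169.10990868    0.743046    -91.6365313 ]
side 477.09222764864285 [ 0.49318241 -1.09883248  0.84297725] [-124.22016014   -1.03626255   -3.89328242]
{'time_s': 0.1, 'qpos': array([69.8505446 , 18.43514116, -4.0133987 , 83.16649592,  1.29582154,
       78.54025994, -3.26388412]), 'joint_velocities': array([-0.03383323, -0.08259149,  0.09759311, -0.17140222, -0.01002136,
        0.01118423,  0.00139958]), 'effort': array([-9.00422401e-05, -4.92570555e+01, -4.05670311e-01, -3.13401318e+01,
       -6.41868473e-02,  3.94556543e-02,  1.06632754e-04]), 'tool_pos': array([ 0.23224338, -0.6065807 ,  0.22157927]), 'tool_rot': array([-1.79903368e+02,  6.83331757e-03,  2.09532802e+01]), 'force': array([-0.07857245, -0.48660771, -0.33976905]), 'wrist_torque': array([-0.01963293,  0.02424189,  0.04095398]), 'grasp_force': 0.0, 'grip_width': 0.08662446630820127}
```

```bash
cat >> h.py <<'E'
from scipy.spatial.transform import Rotation as Ro
_cam=cam
def fix(c):
    c=dict(c); c['rotation']=Ro.from_euler('xyz',c['rotation'],degrees=True).as_matrix(); return c
def cam(n): return fix(_cam(n))
_load=load
def load(n): return fix(_load(n))
E
python3 - <<'E'
from h import *
for n in('top','side'):
    c=load(n); print(n,c['cx'],c['cy'],world(c,280,400),world(c,280,210),world(c,100,300))
E
```

```text
top 280.7879949947509 205.15250098554995 [ 0.11082706  0.05329996 -0.0028133 ] [0.58222288 0.03980591 0.00988551] [0.36378328 0.50654541 0.00388326]
side 272.2675232309011 210.2436268126386 [ 0.56159703 -0.53845434  0.01046031] [0.61028755 0.0704666  0.04557195] [ 0.1019419  -0.12418064 -0.1071477 ]
```

View pics/top1.png

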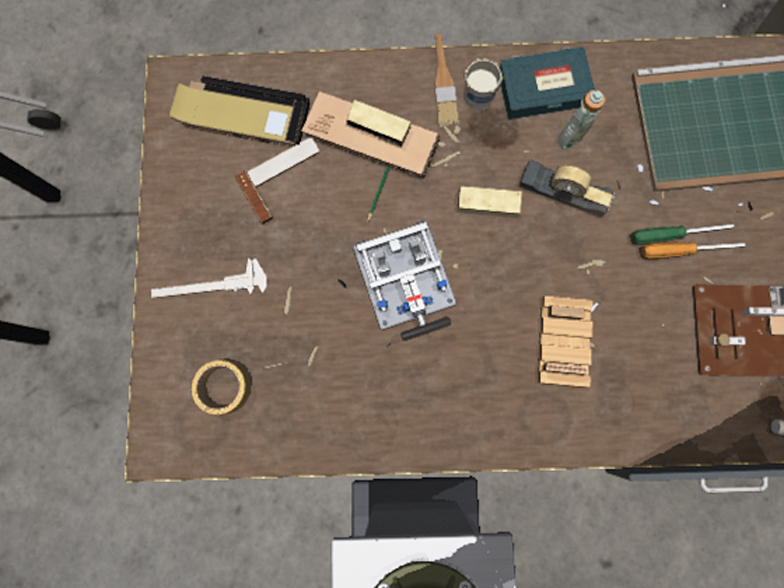

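View pics/side1.png

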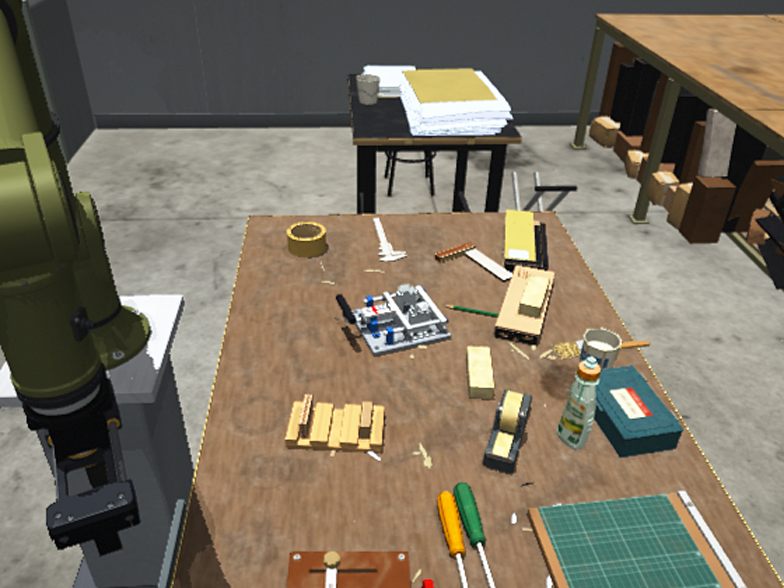

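The top view shows the rig at about (405,275), the rack at about (567,340), and the blank (striped) in the rack's near groove at (565,368). The spacer is at (570,310). Next I'll take enlarged crops.

```bash
python3 - <<'E'
from h import *
c=load('top'); f=c['frame']
save(f[205:285,365:445],'rack.png',7); save(f[152:252,240:340],'rig.png',6)
E
```

```text
(no output)
```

View pics/rack.png

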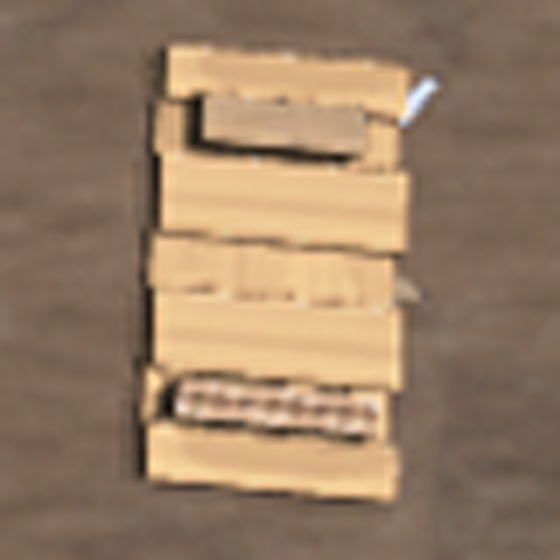

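View pics/rig.png

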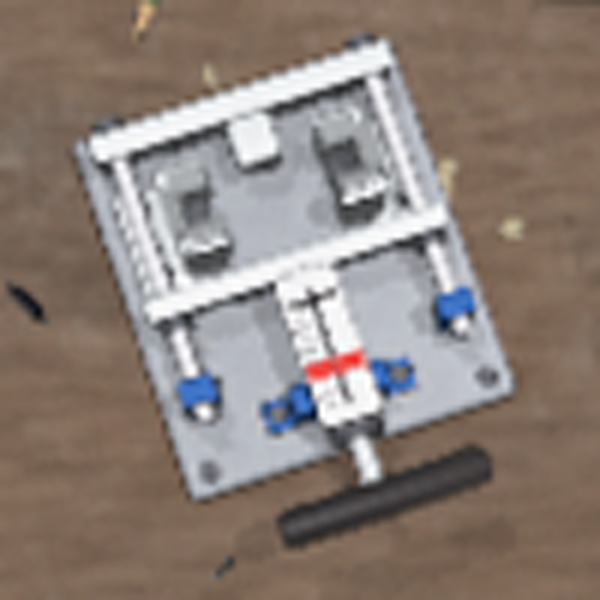

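```bash
cat > fit.py <<'E'
from h import *
from scipy.optimize import least_squares
c=load('top')
def fit(obj,pix,x0,off,s):
    pix=(np.array(pix)+.5)/s-.5+np.array(off)
    def tr(q):
        a=q[2];R=np.array([[np.cos(a),-np.sin(a),0],[np.sin(a),np.cos(a),0],[0,0,1]])
        return np.array(obj)/1000@R.T+[q[0],q[1],0]
    f=lambda q:(np.array([proj(c,P) for P in tr(q)])-pix).ravel()
    r=least_squares(f,x0,loss='soft_l1'); print(r.x[:2],np.degrees(r.x[2]));print(np.round(r.fun.reshape(-1,2),1).tolist());return r.x,tr
q,tr=fit([(107,75,12),(-63,75,12),(-63,-75,12),(-95,45,74),(-95,-45,74),(-34,0,57),(-4,0,57)],
 [(78,145),(197,500),(515,392),(290,528),(482,466),(335,365),(315,298)],[.5,.03,.2],(240,152),6)
def w(P):
    a=q[2];return np.array([[np.cos(a),-np.sin(a),0],[np.sin(a),np.cos(a),0],[0,0,1]])@(np.array(P)/1000)+[q[0],q[1],0]
print('seat',w((50,0,30)),'grip',w((-95,0,74)))
q2,_=fit([(80,45,22),(80,-45,22),(-80,-45,22),(-80,45,22)],[(168,45),(413,70),(395,500),(145,478)],[.45,-.2,0],(365,205),7)
a=q2[2];print('groove',q2[:2]+np.array([np.cos(a),np.sin(a)])*-.05)
P=[atz(c,(x+.5)/7-.5+365,(y+.5)/7-.5+205,.044) for x,y in[(178,378),(380,398),(376,435),(175,415)]]
P=np.array(P);print('blank',P.mean(0),P.round(4).tolist(),np.degrees(np.arctan2(*(P[0]-P[1])[:2])))
E
python3 fit.py; python3 - <<'E'
from h import *
c=load('side');f=c['frame']
a=f[270:330,195:285];b=f[195:260,230:330]
a=cv2.resize(a,(720,480),interpolation=3)[:, :540] if 0 else a
save(a,'s_rack.png',7);save(b,'s_rig.png',7)
E
```

```text
[0.59851948 0.00940906] 16.805348497353286
[[-0.7, -0.8], [-0.6, 0.1], [0.9, -0.1], [-1.3, 0.8], [1.5, -0.5], [0.5, 0.1], [-0.0, 0.2]]
seat [0.64638411 0.02386512 0.03      ] grip [ 0.50757669 -0.01805745  0.074     ]
[ 0.48405518 -0.27614836] -7.3665313585946794
[[0.1, -0.2], [-0.1, -0.4], [0.1, 0.5], [-0.1, 0.1]]
groove [ 0.43446787 -0.26973754]
blank [ 0.43370208 -0.26506554  0.044     ] [[0.4448, -0.2308, 0.044], [0.4356, -0.3017, 0.044], [0.4227, -0.2991, 0.044], [0.4318, -0.2287, 0.044]] 7.356009153933462
```

View pics/s_rack.png

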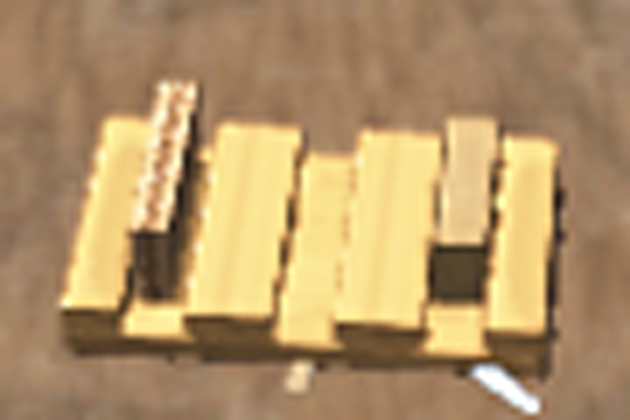

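View pics/s_rig.png

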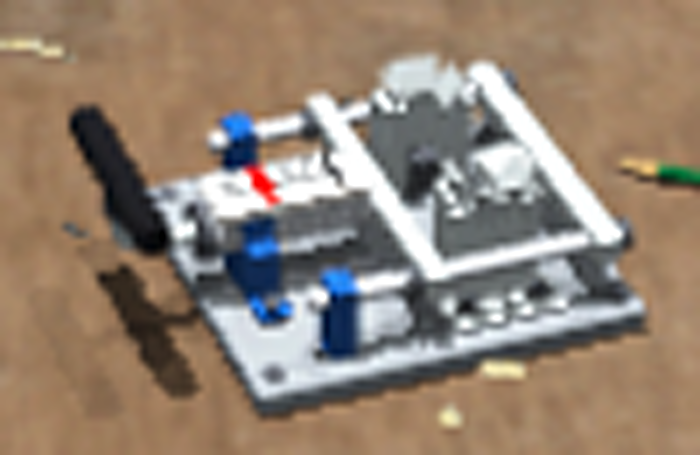

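The side crops show the blank's top edge from (150,232) to (180,82), the T-bar from about (82,115) to (148,240), and the red band at (262,185). I'll check these against the fit.

```bash
cat >> fit.py <<'E'
print('--side')
s=load('side')
g=lambda x,y,ox,oy:((x+.5)/7-.5+ox,(y+.5)/7-.5+oy)
P=np.array([atz(s,*g(x,y,195,270),.044) for x,y in[(135,230),(170,235),(198,83),(160,80)]]);print('blank',P.mean(0),P.round(4).tolist())
inv=lambda P,z:((proj(s,P)[0]+.5-230)*7-.5,(proj(s,P)[1]+.5-195)*7-.5)
for o in[(-34,0,57),(-95,45,74),(-95,-45,74),(-63,-75,12),(107,-75,12),(50,0,30)]:print(o,np.round(inv(w(o),0)))
print('redband',atz(s,*g(262,185,230,195),.057),w((-34,0,57)))
print(env if 0 else get_obs()['tool_pos'])
E
python3 fit.py|sed -n '/side/,$p'
```

```text
--side
blank [ 0.43596683 -0.26534476  0.044     ] [[0.4266, -0.3001, 0.044], [0.4382, -0.303, 0.044], [0.4461, -0.2302, 0.044], [0.4329, -0.228, 0.044]]
(-34, 0, 57) [259. 186.]
(-95, 45, 74) [ 81. 120.]
(-95, -45, 74) [151. 244.]
(-63, -75, 12) [254. 398.]
(107, -75, 12) [646. 310.]
(50, 0, 30) [447. 200.]
redband [ 5.67236818e-01 -1.00330029e-04  5.70000000e-02] [ 5.65971538e-01 -4.21057701e-04  5.70000000e-02]
[ 0.23224338 -0.6065807   0.22157927]
```

```bash
cat > to.py <<'E'
# usage: to.py x y z yaw -> x y z yaw ... (commanded poses, tool down); prints row units from first pose
import sys,numpy as np
from scipy.spatial.transform import Rotation as Ro
v=np.array(sys.argv[1:],float).reshape(-1,4)
R=lambda y:Ro.from_euler('xyz',[180,0,y],degrees=True)
R0=R(v[0,3])
for p in v[1:]:
    print(np.round(R0.inv().apply(p[:3]-v[0,:3])/.3,4),np.round((R0.inv()*R(p[3])).as_rotvec()/np.pi,4))
E
python3 to.py .232 -.607 .223 20.95 .4348 -.2652 .12 82.6
python3 to.py .4348 -.2652 .12 82.6 .4348 -.2652 .028 82.6 .6464 .0239 .14 106.8
```

```text
[ 1.0387 -0.8223  0.3433] [ 0.      0.     -0.3425]
[-0.     -0.      0.3067] [0. 0. 0.]
[ 1.0465  0.5753 -0.0667] [ 0.      0.     -0.1344]
```

servo_tool(
  series=[
    [[0.9,-0.7,0.25,0,0,-0.3425,0.5],[0.9,-0.7,0.25,0,0,-0.3425,0.5],[0.9,-0.7,0.25,0,0,-0.3425,0.5],[0.9,-0.7,0.25,0,0,-0.3425,0.5],[0.9,-0.7,0.25,0,0,-0.3425,0.5],[0.9,-0.7,0.25,0,0,-0.3425,0.5],[0.9,-0.7,0.25,0,0,-0.3425,0.5],[0.9,-0.7,0.25,0,0,-0.3425,0.5],[0.9,-0.7,0.25,0,0,-0.3425,0.5],[0.9,-0.7,0.25,0,0,-0.3425,0.5],[0.9,-0.7,0.25,0,0,-0.3425,0.5],[0.9,-0.7,0.25,0,0,-0.3425,0.5]],
  ],
  grip_force=20,
)

```text
time_s: 1.1
tool_pos: [0.4087, -0.3157, 0.1476]
tool_rot: [-180.0, 0.0, 82.5]
force: [0.5, -0.7, 0.0]
grip_width: 0.0438
grasp_force: 0.0
```

```bash
python3 to.py .4091 -.3143 .148 82.6 .4348 -.2652 .08 82.6 .4348 -.2652 .0285 82.6
```

```text
[0.1733 0.0639 0.2267] [0. 0. 0.]
[0.1733 0.0639 0.3983] [0. 0. 0.]
```

servo_tool(
  series=[
    [[0.1733,0.064,0.1,0,0,0,0.5],[0.1733,0.064,0.2,0,0,0,0.5],[0.1733,0.064,0.24,0,0,0,0.5],[0.1733,0.064,0.28,0,0,0,0.5],[0.1733,0.064,0.32,0,0,0,0.5],[0.1733,0.064,0.36,0,0,0,0.5],[0.1733,0.064,0.398,0,0,0,0.5],[0.1733,0.064,0.398,0,0,0,0.5]],
  ],
)

```text
time_s: 1.77
tool_pos: [0.4336, -0.2656, 0.0261]
tool_rot: [-179.8, -0.1, 82.5]
force: [-0.7, 0.3, -0.1]
grip_width: 0.0436
grasp_force: 0.0
```

```bash
python3 - <<'E'
from h import *
c=cam('side');save(c['frame'][240:330,170:300],'grasp.png',6)
E
```

```text
(no output)
```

View pics/grasp.png

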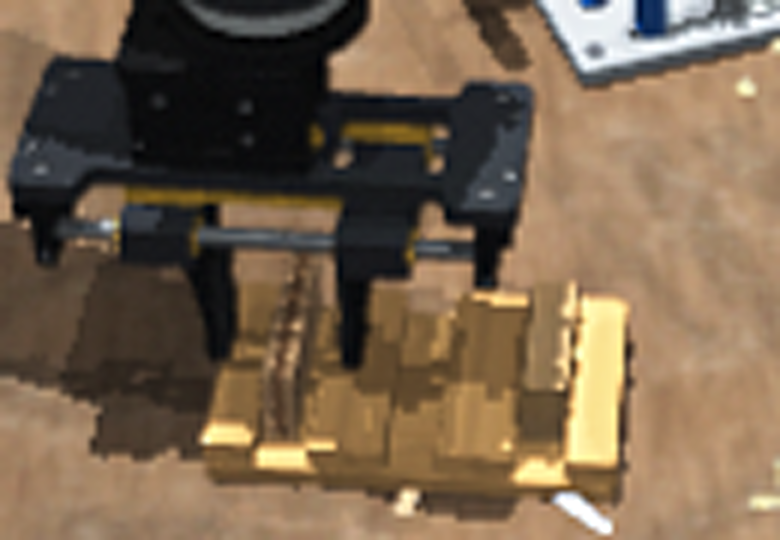

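The fingers, with tips at (220,355) and (352,360), straddle the blank at (285,340) at mid length, clear of the spacer. I'll close them.

servo_tool(
  series=[
    [[0,0,-0.004,0,0,0,0.1],[0,0,-0.004,0,0,0,0.1],[0,0,-0.004,0,0,0,0.1],[0,0,-0.004,0,0,0,0.1],[0,0,-0.004,0,0,0,0.1],[0,0,-0.004,0,0,0,0.1]],
  ],
)

```text
time_s: 2.32
tool_pos: [0.4353, -0.2654, 0.0296]
tool_rot: [180.0, 0.0, 82.6]
force: [-0.5, -0.5, 0.0]
grip_width: 0.0129
grasp_force: 0.1
```

servo_tool(
  series=[
    [[0,0,0,0,0,0,0],[0,0,0,0,0,0,0],[0,0,0,0,0,0,0],[0,0,-0.05,0,0,0,0],[0,0,-0.1,0,0,0,0],[0,0,-0.2,0,0,0,0],[0,0,-0.3,0,0,0,0],[0,0,-0.35,0,0,0,0],[0,0,-0.35,0,0,0,0]],
  ],
)

```text
time_s: 3.07
tool_pos: [0.4376, -0.2666, 0.1382]
tool_rot: [179.6, 0.2, 82.6]
force: [-0.1, -0.3, -0.7]
grip_width: 0.0125
grasp_force: 20.0
```

```bash
python3 to.py .4348 -.2652 .1348 82.6  .6464 .0239 .13 106.8; python3 - <<'E'
from h import *
c=cam('side');save(c['frame'][200:330,170:300],'lift.png',4.5)
E
```

```text
[1.0465 0.5753 0.016 ] [ 0.      0.     -0.1344]
```

View pics/lift.png

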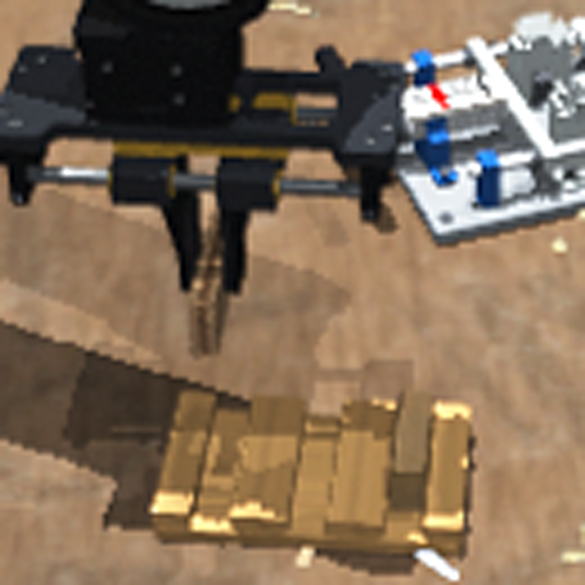

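The blank at (207,290) is held upright and clear of the rack. I'll carry it over the rig.

servo_tool(
  series=[
    [[0.1,0.05,-0.03,0,0,-0.01,0],[0.2,0.1,-0.03,0,0,-0.02,0],[0.3,0.15,-0.03,0,0,-0.04,0],[0.4,0.2,-0.03,0,0,-0.06,0],[0.5,0.25,-0.03,0,0,-0.08,0],[0.6,0.3,-0.03,0,0,-0.1,0],[0.7,0.37,-0.03,0,0,-0.12,0],[0.8,0.45,-0.03,0,0,-0.1344,0],[0.9,0.5,-0.03,0,0,-0.1344,0],[0.95,0.55,-0.03,0,0,-0.1344,0],[1.0,0.5753,-0.03,0,0,-0.1344,0],[1.0,0.5753,-0.03,0,0,-0.1344,0]],
  ],
)

```text
time_s: 4.12
tool_pos: [0.6451, 0.0152, 0.1409]
tool_rot: [-179.9, -0.3, 107.1]
force: [-0.4, 0.4, -0.3]
grip_width: 0.0122
grasp_force: 20.0
```

```bash
python3 - <<'E'
from scipy.spatial.transform import Rotation as Ro
import numpy as np
print(np.array([.4348,-.2652,.1348])+Ro.from_euler('xyz',[180,0,82.6],degrees=True).apply([.3,.5753*.3,-.009]))
E
python3 to.py .64463 .01006 .1438 106.8 .6464 .0239 .11 106.8
```

```text
[0.6445912  0.01007252 0.1438    ]
[0.0425 0.019  0.1127] [0. 0. 0.]
```

servo_tool(
  series=[
    [[0.0425,0.019,0.06,0,0,0,0],[0.0425,0.019,0.1,0,0,0,0],[0.0425,0.019,0.1127,0,0,0,0],[0.0425,0.019,0.1127,0,0,0,0],[0.0425,0.019,0.1127,0,0,0,0],[0.0425,0.019,0.1127,0,0,0,0]],
  ],
)

```text
time_s: 4.62
tool_pos: [0.647, 0.0226, 0.1101]
tool_rot: [180.0, 0.1, 106.7]
force: [-0.3, -0.4, -0.6]
grip_width: 0.0124
grasp_force: 20.0
```

```bash
python3 - <<'E'
from h import *
print(get_obs()['tool_pos'])
c=cam('side');save(c['frame'][150:260,220:340],'over.png',5)
E
```

```text
[0.64696522 0.02262369 0.11006954]
```

View pics/over.png

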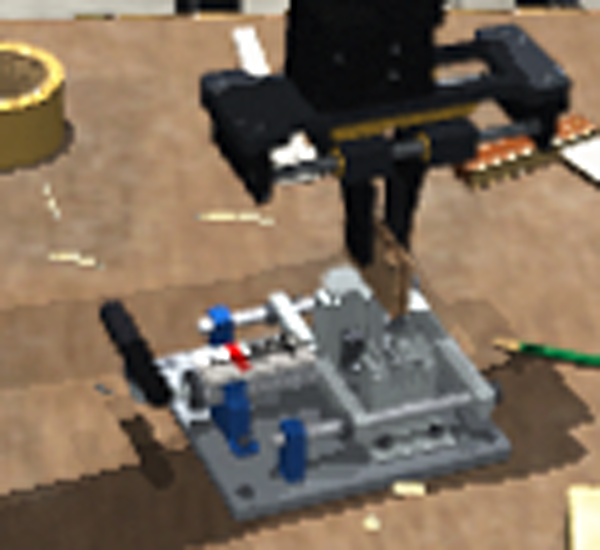

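```bash
cat >> fit.py <<'E'
for o in[(43.5,-36,90.4),(56.5,-36,90.4),(43.5,-36,124.4),(56.5,-36,124.4),(50,-36,90.4)]:
    p=np.array(proj(s,w(o)));print(o,np.round((p+.5-[220,150])*5))
E
python3 fit.py|tail -5; python3 to.py .6464 .0239 .11 106.8 .6464 .0239 .072 106.8  .6464 .0239 .0502 106.8
```

```text
(43.5, -36, 90.4) [389. 318.]
(56.5, -36, 90.4) [410. 314.]
(43.5, -36, 124.4) [392. 267.]
(56.5, -36, 124.4) [413. 263.]
(50, -36, 90.4) [400. 316.]
[ 0.     -0.      0.1267] [0. 0. 0.]
[ 0.     -0.      0.1993] [0. 0. 0.]
```

The held blank's end bottom appears at (400,317). Projection predicts (400,316), so it is lined up and I'll lower it.

servo_tool(
  series=[
    [[0,0,0.04,0,0,0,0],[0,0,0.07,0,0,0,0],[0,0,0.09,0,0,0,0],[0,0,0.11,0,0,0,0],[0,0,0.13,0,0,0,0],[0,0,0.15,0,0,0,0],[0,0,0.17,0,0,0,0],[0,0,0.185,0,0,0,0],[0,0,0.195,0,0,0,0],[0,0,0.199,0,0,0,0],[0,0,0.199,0,0,0,0],[0,0,0.199,0,0,0,0]],
  ],
)

```text
time_s: 5.67
tool_pos: [0.6467, 0.0239, 0.0499]
tool_rot: [-180.0, 0.0, 106.8]
force: [0.8, 0.8, 0.1]
grip_width: 0.0125
grasp_force: 20.0
```

servo_tool(
  series=[
    [[0,0,0,0,0,0,0.35],[0,0,0,0,0,0,0.35],[0,0,0,0,0,0,0.35],[0,0,0,0,0,0,0.35],[0,0,-0.03,0,0,0,0.35],[0,0,-0.08,0,0,0,0.35],[0,0,-0.15,0,0,0,0.35],[0,0,-0.25,0,0,0,0.35],[0,0,-0.35,0,0,0,0.4],[0,0,-0.35,0,0,0,0.5]],
  ],
)

```text
time_s: 6.5
tool_pos: [0.6509, 0.025, 0.1637]
tool_rot: [179.3, 0.2, 106.8]
force: [1.2, 0.1, 1.0]
grip_width: 0.0357
grasp_force: 0.0
```

```bash
python3 to.py .6464 .0239 .1553 106.8 .5076 -.0181 .13 106.8; cat >> fit.py <<'E'
print('seated');c2=cam('side')
for o in[(43.5,-36,64),(56.5,-36,64),(43.5,36,64),(56.5,36,64)]:
    p=np.array(proj(s,w(o)));print(o,np.round((p+.5-[240,170])*6.5))
save(c2['frame'][170:260,240:340],'seat.png',6.5)
E
python3 fit.py|tail -4
```

```text
[-3.000e-04 -4.834e-01  8.430e-02] [0. 0. 0.]
(43.5, -36, 64) [373. 333.]
(56.5, -36, 64) [400. 328.]
(43.5, 36, 64) [310. 246.]
(56.5, 36, 64) [336. 241.]
```

View pics/seat.png

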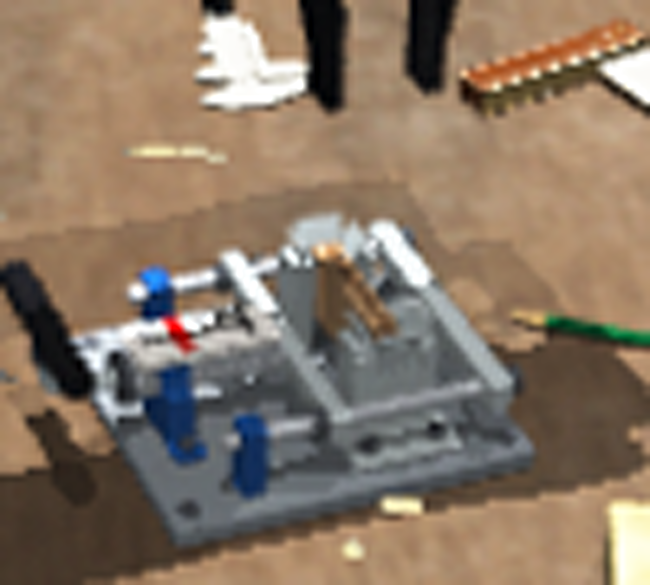

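The blank's top edge runs from (325,245) to (385,330), as predicted for a fully seated blank, and the fingers are clear. Next is the handle.

servo_tool(
  series=[
    [[0,-0.05,0.02,0,0,0,0.5],[0,-0.15,0.04,0,0,0,0.5],[0,-0.25,0.06,0,0,0,0.5],[0,-0.35,0.084,0,0,0,0.5],[0,-0.42,0.084,0,0,0,0.5],[0,-0.46,0.084,0,0,0,0.5],[0,-0.483,0.084,0,0,0,0.5],[0,-0.483,0.084,0,0,0,0.5],[0,-0.483,0.084,0,0,0,0.5],[0,-0.483,0.084,0,0,0,0.5]],
  ],
)

```text
time_s: 7.38
tool_pos: [0.509, -0.0175, 0.13]
tool_rot: [179.9, -0.0, 106.8]
force: [0.0, 0.1, 0.6]
grip_width: 0.0438
grasp_force: 0.0
```

servo_tool(
  series=[
    [[0,0,0.06,0,0,0,0.5],[0,0,0.12,0,0,0,0.5],[0,0,0.16,0,0,0,0.5],[0,0,0.19,0,0,0,0.5],[0,0,0.215,0,0,0,0.5],[0,0,0.23,0,0,0,0.5],[0,0,0.23,0,0,0,0.5],[0,0,0.23,0,0,0,0.5]],
  ],
)

```text
time_s: 8.05
tool_pos: [0.5084, -0.0179, 0.0609]
tool_rot: [180.0, 0.0, 106.8]
force: [0.2, -0.2, 0.6]
grip_width: 0.0434
grasp_force: 0.0
```

servo_tool(
  series=[
    [[0,0,0,0,0,0,0.25],[0,0,0,0,0,0,0.22],[0,0,0,0,0,0,0.2],[0,0,0,0,0,0,0.15],[0,0,0,0,0,0,0.1],[0,0,0,0,0,0,0.1],[0,0,0,0,0,0,0.1],[0,0,0,0,0,0,0.1],[0,0,0,0,0,0,0.1]],
  ],
  grip_force=40,
)

```text
time_s: 8.8
tool_pos: [0.5084, -0.018, 0.0609]
tool_rot: [180.0, 0.0, 106.8]
force: [0.4, -0.1, 1.2]
grip_width: 0.0145
grasp_force: 40.0
```

```bash
cat > ptr.py <<'E'
from h import *
o=get_obs();print(o['tool_pos'],o['force'],o['grip_width'],o['grasp_force'])
a=np.radians(16.8);ux=np.array([np.cos(a),np.sin(a)]);o0=np.array([.5985,.0094])
for n in('side','top'):
    c=cam(n)
    # scan along scale plate in rig x at rig y=0, +-8 mm, z 57
    xs=np.arange(-90,30,1.); f=c['frame'].astype(np.float32)
    out=[]
    for y in(-14,-10,-6,-3,0,3,6,10,14):
        P=[np.append(o0+ux*x/1e3+np.array([-ux[1],ux[0]])*y/1e3,.057) for x in xs]
        uv=np.array([proj(c,p) for p in P],np.float32)
        v=cv2.remap(f,uv[:,0][None].copy(),uv[:,1][None].copy(),1)[0]
        red=(v[:,0]-v[:,1:].max(1)).clip(0); red[red<60]=0
        out.append((y,round(float((red*xs).sum()/max(red.sum(),1)),1),int((red>0).sum()),' '.join('%d'%t for t in v[::3,1])))
    print(n);[print(*q) for q in out]
E
python3 ptr.py
```

```text
[ 0.5084315  -0.01799483  0.06087403] [ 0.39140218 -0.14899196  1.15982607] 0.014508003200015766 39.998485195683315
side
-14 0.0 0 15 16 13 29 99 155 118 56 36 45 95 135 132 136 139 137 132 124 104 107 145 160 164 169 174 159 156 166 160 149 150 152 161 188 229 210 128 107 87 58
-10 -34.0 5 15 18 16 29 118 205 184 57 29 35 88 157 131 129 132 133 132 117 46 30 107 192 169 170 171 172 168 166 140 119 169 165 164 164 204 211 121 110 106 73
-6 -33.1 7 17 18 17 23 77 169 202 120 44 27 63 120 131 113 120 133 120 101 39 24 104 175 168 152 163 170 155 143 108 82 125 170 163 177 226 207 120 110 110 98
-3 -32.6 8 17 18 18 16 38 127 211 169 88 79 99 109 126 110 88 95 79 77 37 11 52 106 138 126 125 115 106 110 85 50 89 172 162 173 235 225 112 111 112 108
0 -32.8 9 16 18 18 15 10 78 175 190 167 171 157 116 127 118 66 79 75 68 24 9 47 98 119 98 87 94 107 94 56 23 75 154 168 194 241 213 131 109 112 111
3 -33.5 8 16 20 19 16 10 34 104 167 190 195 175 141 126 114 94 101 105 79 22 16 70 131 134 122 115 137 142 116 72 45 98 158 171 199 240 217 113 110 112 112
6 -33.7 8 15 20 19 17 13 13 64 140 180 207 
[... 1159 characters left out ...]
2 112 112 113 113 113 112 110 107 103 99 95
3 0.0 0 90 90 102 133 153 161 158 152 144 136 130 126 123 119 118 116 113 112 113 112 113 112 112 112 112 111 112 112 112 112 113 113 113 112 112 109 106 104 99 95
6 0.0 0 89 100 130 159 163 162 157 149 144 136 132 126 124 121 119 116 113 113 112 112 111 113 112 112 112 112 112 113 112 112 113 113 113 113 112 109 108 104 101 95
10 0.0 0 108 135 153 159 161 161 158 150 144 138 132 128 124 122 119 117 114 113 112 113 112 112 112 112 113 113 113 113 113 113 112 113 113 111 112 109 104 100 95 87
14 0.0 0 138 146 152 159 162 160 158 153 147 139 134 130 125 123 120 117 115 114 113 113 114 111 112 113 110 112 109 106 106 103 101 97 94 95 93 79 66 68 67 50
```

servo_tool(
  series=[
    [[0,-0.005,0,0,0,0,0.1],[0,-0.01,0,0,0,0,0.1],[0,-0.015,0,0,0,0,0.1],[0,-0.02,0,0,0,0,0.1],[0,-0.025,0,0,0,0,0.1],[0,-0.03,0,0,0,0,0.1],[0,-0.037,0,0,0,0,0.1],[0,-0.045,0,0,0,0,0.1],[0,-0.055,0,0,0,0,0.1],[0,-0.065,0,0,0,0,0.1],[0,-0.065,0,0,0,0,0.1],[0,-0.065,0,0,0,0,0.1]],
  ],
)

```text
time_s: 9.9
tool_pos: [0.4908, -0.0234, 0.0609]
tool_rot: [179.8, 0.0, 106.8]
force: [6.5, 1.2, -2.7]
grip_width: 0.015
grasp_force: 40.0
```

```bash
python3 ptr.py | sed -n 1,11p
```

```text
[ 0.49077861 -0.02335188  0.06089108] [ 6.50551737  1.19051936 -2.6761392 ] 0.014951763698667414 39.9972734588664
side
-14 0.0 0 99 90 80 81 66 40 39 64 108 140 151 142 135 159 161 133 110 130 163 164 164 159 164 161 156 150 158 199 215 221 242 253 250 175 104 111 114 111 87 63
-10 -42.0 7 109 91 78 127 94 28 33 55 107 130 133 136 135 162 160 83 48 87 169 172 170 168 141 117 171 168 166 187 247 255 255 254 254 217 108 109 113 114 107 76
-6 -41.7 8 111 97 93 136 148 74 40 72 116 156 151 117 115 146 191 93 7 45 127 169 173 155 115 87 139 173 153 159 211 252 255 255 255 236 168 107 111 114 112 100
-3 -41.5 6 114 96 87 137 186 148 91 103 134 144 140 75 74 105 152 120 5 25 91 124 118 105 92 56 92 119 103 117 188 252 255 255 253 235 174 107 110 114 114 110
0 -41.5 6 107 101 89 149 203 187 126 131 130 131 133 72 82 70 101 97 10 36 93 73 91 92 78 37 69 93 94 118 206 252 255 255 241 204 148 114 111 113 114 112
3 -42.0 7 92 108 100 144 187 161 129 141 140 127 123 97 105 119 110 57 11 49 112 105 108 121 76 44 69 110 124 133 206 251 255 255 237 159 101 98 113 114 113 113
6 -42.0 9 77 114 110 144 193 155 121 124 141 136 144 149 156 189 178 46 11 69 158 142 128 151 100 36 89 131 158 158 240 255 255 255 254 112 53 80 108 114 113 113
10 -41.7 8 57 101 115 147 201 175 128 135 167 194 191 181 189 213 224 78 13 46 105 124 160 170 132 84 132 181 171 156 193 246 255 255 248 214 162 83 98 114 117 118
14 0.0 0 35 83 116 124 148 148 130 136 149 159 152 150 174 185 181 122 26 37 55 71 97 157 151 120 124 165 162 146 128 236 254 255 243 195 186 119 108 112 116 119
```

servo_tool(
  series=[
    [[0,-0.008,0,0,0,0,0.1],[0,-0.016,0,0,0,0,0.1],[0,-0.024,0,0,0,0,0.1],[0,-0.032,0,0,0,0,0.1],[0,-0.04,0,0,0,0,0.1],[0,-0.047,0,0,0,0,0.1],[0,-0.054,0,0,0,0,0.1],[0,-0.06,0,0,0,0,0.1],[0,-0.064,0,0,0,0,0.1],[0,-0.066,0,0,0,0,0.1],[0,-0.066,0,0,0,0,0.1],[0,-0.066,0,0,0,0,0.1]],
  ],
)

```text
time_s: 11.0
tool_pos: [0.474, -0.0285, 0.061]
tool_rot: [179.5, 0.1, 106.8]
force: [13.4, 1.9, -9.0]
grip_width: 0.0147
grasp_force: 40.0
```

```bash
python3 ptr.py | sed -n 1,11p
```

```text
[ 0.47401501 -0.02848847  0.06101245] [13.42350157  1.85776281 -8.99805557] 0.014669708748788117 39.994583752413746
side
-14 0.0 0 98 91 91 98 67 37 45 67 112 157 170 164 163 172 162 134 108 125 159 160 157 182 222 250 233 205 215 243 253 237 241 252 250 174 105 112 114 111 87 63
-10 -43.1 5 109 92 79 130 92 27 45 66 114 167 169 172 170 174 160 83 47 76 147 172 168 187 232 249 255 255 255 255 254 255 255 254 254 216 109 110 113 113 106 75
-6 -42.7 6 109 97 93 136 147 76 52 89 147 199 190 156 146 143 153 75 8 39 113 164 171 163 192 235 254 253 249 252 254 255 255 255 255 236 168 107 112 113 111 99
-3 -42.5 4 111 96 87 137 186 149 97 113 162 199 175 100 96 107 118 89 8 27 89 120 116 102 132 197 242 230 228 247 254 255 255 255 253 234 173 107 110 113 114 109
0 -42.0 3 113 100 89 149 203 187 129 133 142 180 173 93 94 85 85 71 9 30 93 76 89 93 129 152 215 221 226 245 253 255 255 255 239 202 147 114 111 113 114 111
3 -43.5 4 112 105 99 144 185 159 128 141 151 163 165 127 110 110 96 52 9 34 99 106 106 125 151 187 212 223 239 246 253 255 255 255 235 156 100 98 113 114 114 113
6 -43.4 6 112 110 110 143 192 162 130 134 152 171 183 187 143 155 136 49 8 36 110 144 129 166 205 248 251 227 248 251 254 255 255 255 253 109 51 80 107 114 114 114
10 -42.9 5 113 112 113 146 202 196 152 155 177 211 218 220 181 179 185 70 16 30 76 119 165 181 208 240 253 249 240 236 246 255 255 254 248 214 162 84 98 114 116 118
14 0.0 0 115 115 113 122 149 159 154 159 169 172 173 173 179 165 160 110 27 37 50 69 99 160 172 191 205 210 208 187 183 243 254 255 236 194 187 118 108 112 116 119
```

servo_tool(
  series=[
    [[0,-0.003,0,0,0,0,0.1],[0,-0.006,0,0,0,0,0.1],[0,-0.009,0,0,0,0,0.1],[0,-0.009,0,0,0,0,0.1],[0,-0.009,0,0,0,0,0.1],[0,-0.009,0,0,0,0,0.1],[0,-0.009,0,0,0,0,0.1],[0,-0.009,0,0,0,0,0.1],[0,-0.009,0,0,0,0,0.1],[0,-0.009,0,0,0,0,0.1],[0,-0.009,0,0,0,0,0.1],[0,-0.009,0,0,0,0,0.1]],
  ],
)

```text
time_s: 12.1
tool_pos: [0.4718, -0.0292, 0.061]
tool_rot: [179.5, 0.1, 106.8]
force: [14.2, 0.3, -9.9]
grip_width: 0.0148
grasp_force: 40.0
```

```bash
python3 ptr.py | cut -d' ' -f1-3 | sed -n 1,11p; python3 - <<'E'
from h import *
c=load('side'); o0=np.array([.5985,.0094]);a=np.radians(16.8);ux=np.array([np.cos(a),np.sin(a)])
xs=np.arange(-54,-28,1.)
for y in(-8,-6,-4,4,6,8):
    uv=np.array([proj(c,np.append(o0+ux*x/1e3+np.array([-ux[1],ux[0]])*y/1e3,.057)) for x in xs],np.float32)
    v=cv2.remap(c['frame'].astype(np.float32),uv[:,0][None].copy(),uv[:,1][None].copy(),1)[0]
    print(y,v[:,0].astype(int).tolist())
E
```

```text
[ 0.47176778 -0.02917142
side
-14 0.0 0
-10 -44.0 3
-6 -43.5 4
-3 -43.0 3
0 0.0 0
3 -44.0 1
6 -44.5 4
10 -44.0 1
14 0.0 0
-8 [175, 172, 169, 166, 165, 167, 172, 169, 157, 144, 127, 104, 79, 80, 100, 125, 142, 155, 168, 172, 172, 174, 177, 182, 187, 200]
-6 [148, 144, 143, 143, 144, 151, 161, 172, 163, 148, 129, 104, 80, 58, 77, 102, 127, 139, 150, 159, 164, 169, 174, 180, 183, 182]
-4 [114, 115, 116, 117, 121, 126, 138, 151, 158, 137, 117, 96, 80, 64, 56, 80, 105, 126, 135, 141, 140, 142, 143, 143, 142, 137]
4 [123, 126, 128, 127, 129, 130, 132, 132, 127, 111, 91, 72, 60, 49, 48, 69, 93, 113, 124, 135, 139, 120, 103, 90, 112, 135]
6 [145, 150, 155, 157, 159, 159, 155, 147, 137, 120, 100, 82, 70, 65, 64, 77, 98, 122, 138, 147, 149, 143, 129, 122, 129, 146]
8 [164, 166, 168, 171, 172, 173, 173, 161, 144, 126, 107, 89, 74, 72, 73, 75, 90, 104, 118, 124, 130, 135, 139, 145, 158, 172]
```

```bash
python3 -c "
from h import *
print(env.sign_off())"
```

```text
the job is handed in; nothing more can be done
None
```

The blank stands seated in the anvil slots, and I handed the job in with the handle still held at mid red band: drawn about 29–30 mm, about 14 N measured at the wrist. The sign-off gave no verdict, and I did not view the blank again after loading.

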